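# Scoop a used culture dish against the bench stop and slide it into the discard hopper

### The arm

A 6-joint arm with a two-finger parallel gripper is mounted at the origin on the work surface. World frame = base frame: x ahead of the robot, y to its left, z up, the work surface at z = 0. Lengths are in m, angles in rad, forces in N, time in s.
With the tool pointing down it reaches from about 0.35 to 0.85 m from the base axis. Payload 8.1 kg.
Tool frame: the origin (TCP) lies at the very end of the fingers, on their centre line; the grasp point (between the pads) lies 19 mm behind it; z points along the fingers, y is the direction in which the jaws open and shut (so a half turn about z gives the same grasp; the last joint's range is limited). The gripper opens to 93 mm and grips with 3 to 60 N. Pads are 15 mm wide; open, the fingers measure 128 mm over their backs; the gripper's body (75 mm by 188 mm) begins 65 mm behind the grasp point.
Start: joints at [1.181, 0.13, 1.488, -0, 1.523, -0.085], TCP at [0.18, 0.572, 0.184] pointing down, gripper open.
Joint ranges: [-2.96, 2.96], [-0.89, 2.26], [0.02, 2.5], [-1.34, 4.48], [0, 2.73], [-2.66, 2.66]. Speed limits (rad/s): [2.39, 2.39, 2.79, 3.14, 3.14, 3.14].

### API

Orientations are given as a rotation vector (axis times angle).
In Python, from station import * gives the robot as it stands. The module is installed in compiled form; this text tells all that it offers.
- The arm moves only by the tool play_rows, never from a script. Its argument "series" is a list that holds one entry, the list of rows, each a list of 7 numbers: the shift along the world's x, y, z in mm, then the turn, a rotation vector about the world's x, y, z in degrees, then the opening, from -1 (shut) to 1 (fully open). A call has 1 to 20 rows; each row is the pose to reach, as a shift and turn from the pose commanded when the call began; what a row does not reach only later rows make up. A row lasts 1/8 s, in which the tool goes at most 62.5 mm and 10.7 degrees, less where a joint would pass 70% of its speed; a pose out of reach is approached as far as the arm can. A call with a gripper value outside its range is refused whole. The fingers move at their own pace and stop on an object; "squeeze" is the grip in N (left out, the last holds). Time passes only in rows, so rows that repeat a pose let the fingers close. It gives the time, the measured TCP pose, the force and the opening at its end, in the units of the state.
- observe(): the state, without advancing time (a new reading comes with each control period).
- get_image(name): name is "scene" or "top" or "wrist"; returns a dict with "frame" (420x560x3 uint8, red, green, blue), "fx", "fy", "cx", "cy" (pixels), "rvec" (rotation vector, rad) and "tvec" (3), from world to camera coordinates, as OpenCV has them. Camera axes: x right, y down, z forward; pixel columns grow to the right and rows downward; lengths in m; the calibration is good to about 2 mm. A picture is of the moment at which its call begins. There is no depth.
- close_job(): hands the job in, once; it reports no verdict.
The state is a dict: "time_s": time; "joint_positions": joint angles; "dq": joint speeds; "joint_torque": joint torques, N m; "tcp_pos": TCP position; "eef_rot": TCP orientation; "ft_force": force on the tool from outside, world axes, zero at the start; "ft_torque": the same for the moment, N m; "width": finger opening in m.
Only numpy, scipy, OpenCV 4.12 (cv2) and the standard library are available. Lean on these libraries where they do the work, as an engineer would, in place of code of your own. Each camera call takes 0.05 s, during which the arm holds its last target.

### The job

The large used culture dish in front of the steel bench stop is contaminated, so nothing but the scoop may handle it: take the flat scoop by its handle, push the dish gently against the stop's fence until the lip has run under it right up to the fence, and lift it clear, lying wholly on the scoop. Slide it lid up down the discard hopper's ramp until it lies fully home in the pocket at the bottom, without throwing it or dropping it from a height, then put the scoop back flat in the middle of its white stand. Leave the small dish and the vial beside it standing where they are.

Things in the scene. Friction and masses are not known exactly. Their poses are not given: they have to be found in the camera images.
- dish_center (a point): Centre of the large culture dish (10 mm over its underside; z up through the lid): a closed clear disc with amber fill, 90 mm across, 20 mm high, about 110 g, slippery (friction 0.3), flat on the bench, 25 to 130 mm short of the stop's fence. The lowest 4 mm of its side is a 45 degree bevel: a lip whose upper edge is over about 3 mm high does not get under it but only pushes it.
- stop: Adjustable steel bench stop: an upright fence 320 mm long (y), up to 41 mm high, 8 mm thick, on two 6 mm high rails at y = +-149 mm. Origin on the bench, x level: the direction to push; the dish is on the -x side, a small dish and a vial beside it. The fence is locked with its front face somewhere between x = 0 and 80 mm; where is not measured and must be felt or seen.
- scoop: Flat steel scoop, loose, 220 g: pan 115 mm long (x), 108 mm wide (y), plate 2 mm thick; side walls (103 mm apart inside) and back wall 22 mm high, front open. Origin: centre of the pan's underside; x to the open lip, y left, z up. It starts flat on the stand.
- scoop_lip (a point): Middle of the scoop's front lip, on the underside: 57.5 mm ahead (+x) of the scoop's origin. Axes as the scoop's.
- scoop_grip (a point): Where to grip the scoop's black handle: 91 mm behind (-x) the scoop's origin, 67 mm over its underside, axes as the scoop's. The handle is a straight bar 16 mm thick (y), 26 mm wide, leaning back 30 degrees from upright: it rises along (-0.5, 0, 0.866), from the back wall's foot 70 mm below this point to 35 mm past it.
- stand: The scoop's stand, fixed: a white slab 160 (x) by 130 (y) by 15 mm high. Origin: centre of its underside, on the bench. The scoop starts flat on its middle, lip towards about +x.
- hopper: Discard hopper, fixed: open-topped white box with a steel ramp inside. Origin on the bench; x points level down the ramp, which falls at 42 degrees from the mouth edge (x = -101 mm, 135 mm high) to the far wall (inner face x = 45 mm). Side and far walls 165 mm high. Guide plates narrow the way from 153 mm at the mouth to 102 mm at x = -35 mm, where the straight pocket begins.
- small_dish: Small culture dish, 60 mm across, 14 mm high, on one side of the large one, 128 to 140 mm off the stop's x axis; leave it alone. Origin: centre of its underside.
- vial: Small stoppered vial, 24 mm across, 52 mm high, on the other side of the large dish; leave it alone. Origin: centre of its underside.
- hopper_home (a point): Where the centre of a dish lies when fully home in the hopper's pocket, flat on the ramp and against the far wall: 5 mm along the hopper's x, 54 mm over the bench. Axes as the hopper's.
There are look-alikes about, which are no part of the job. Leave any yellow look-alike of the hopper alone.

How it is judged:
On the way, in this order (a step that is already met when the one before it is completed fails the run):
1. the dish lies wholly on the scoop's pan (overhanging the lip by less than 8 mm), lifted clear of the bench (height (world z) of dish_center above 0.06 m and contact force between dish and scoop above 0.2 N and z of dish_center in the frame of scoop between 0 and 0.03 m and x of dish_center in the frame of scoop between -0.03 and 0.02 m and contact force between dish and stop below 0.05 N and y of dish_center in the frame of scoop between -0.03 and 0.03 m), for 0.3 s.
2. the dish lies home in the hopper's pocket (x of dish_center in the frame of hopper above -0.01 m and z of dish_center in the frame of hopper below 0.07 m and linear speed of dish below 0.05 m/s), for 0.2 s.
At the end, for the whole second after the job is handed in: The dish lies still, lid up, in the hopper's pocket (centre within 15 mm of fully home along the ramp's level direction and lower than 70 mm over the bench), and the scoop stands still and flat on its stand, its pan's centre within 30 mm of the stand's middle either way (x of dish_center in the frame of hopper between -0.01 and 0.045 m and y of dish_center in the frame of hopper between -0.03 and 0.03 m and z of dish_center in the frame of hopper below 0.07 m and angle between dish_center's own z axis and vertical below 1 rad and linear speed of each of dish, scoop below 0.02 m/s and x of scoop in the frame of stand between -0.03 and 0.03 m and y of scoop in the frame of stand between -0.03 and 0.03 m and z of scoop in the frame of stand below 0.02 m and angle between scoop's own z axis and vertical below 0.08 rad); the robot touches nothing.
It fails at once if the gripper or arm touched the dish (contact force between any of the fingers, the arm and dish above 0.3 N).
It fails at once if the dish was thrown or dropped from a height (faster than 1.8 m/s) (linear speed of dish above 1.8 m/s).
It fails at once if the dish was turned upside down or on edge (angle between dish_center's own z axis and vertical above 1.4 rad).
It fails at once if the small dish or the vial was moved by more than 20 mm (distance of any of small_dish, vial from where it was at the start of the episode above 0.02 m).
It fails at once if the scoop was driven hard into the stop (over 50 N) (contact force between scoop and stop above 50 N).
It also fails if it takes over 72 s, if anything falls off the work surface, if the arm or the gripper's body presses on something with over 40 N, if the wrist force passes 120 N, or if a joint passes its speed limit or range.

## Working session

There is one attempt and no reset: what is moved stays moved. The work goes in short steps, Python scripts to look and compute and a tool call to move; the robot and the scene stay as the last step left them, time stands still between calls to the robot, and variables do not carry over. Pictures are saved under pics/ and viewed, and the job is handed in when it is done.

Besides the shell and the picture viewer there is one more tool, called after ">>>" as name(argument=value, ...) on one line, values as JSON. play_rows: Moves the arm, as the interface text tells. Its arguments: {"type":"object","properties":{"series":{"type":"array"},"squeeze":{"type":"number"}},"required":["series"]}

```bash
mkdir -p pics; cat > h.py <<'E'
from station import *
import numpy as np, cv2
def snap(n,tag):
    d=get_image(n); cv2.imwrite(f'pics/{tag}.png',d['frame'][:,:,::-1])
    np.savez(f'pics/{tag}.npz',**d); return d
def big(tag,out,u0,v0,u1,v1,s):
    im=cv2.imread(f'pics/{tag}.png')[v0:v1,u0:u1]; im=cv2.resize(im,None,fx=s,fy=s,interpolation=cv2.INTER_CUBIC)
    for u in range((u0//20+1)*20,u1,20):
        cv2.putText(im,str(u),((u-u0)*s,10),0,.35,(0,0,255),1); cv2.line(im,((u-u0)*s,12),((u-u0)*s,18),(0,0,255),1)
    for v in range((v0//20+1)*20,v1,20):
        cv2.putText(im,str(v),(0,(v-v0)*s),0,.35,(0,0,255),1); cv2.line(im,(24,(v-v0)*s),(30,(v-v0)*s),(0,0,255),1)
    cv2.imwrite(f'pics/{out}.png',im)
def cam(tag):
    d=np.load(f'pics/{tag}.npz'); R=cv2.Rodrigues(d['rvec'])[0]; return R,d['tvec'].ravel(),float(d['fx']),float(d['fy']),float(d['cx']),float(d['cy'])
def ray(tag,u,v):
    R,t,fx,fy,cx,cy=cam(tag); r=R.T@np.array([(u-cx)/fx,(v-cy)/fy,1]); return -R.T@t,r
def onz(tag,u,v,z):
    c,r=ray(tag,u,v); return c+r*(z-c[2])/r[2]
def proj(tag,p):
    R,t,fx,fy,cx,cy=cam(tag); q=R@np.array(p)+t; return np.array([fx*q[0]/q[2]+cx,fy*q[1]/q[2]+cy])
def tri(obs):
    A=np.zeros((3,3));b=np.zeros(3)
    for tag,u,v in obs:
        c,r=ray(tag,u,v); r/=np.linalg.norm(r); M=np.eye(3)-np.outer(r,r); A+=M;b+=M@c
    return np.linalg.solve(A,b)
E
python3 - <<'E'
from h import *
for n in('scene','top','wrist'):
    snap(n,n+'0'); R,t,fx,*_=cam(n+'0'); print(n,fx,-R.T@t,R[2])
print(observe())
E
```

```text
scene 409.6247534540736 [ 0.89791087 -0.61462929  0.6927273 ] [-0.43650313  0.64945676 -0.62263226]
top 527.529408083787 [0.35179269 0.00403997 1.338866  ] [ 0.09610695  0.00923355 -0.99532819]
wrist 310.59825679085367 [0.11263891 0.59404572 0.38445046] [ 0.24788563 -0.079765   -0.9655    ]
{'time_s': 0.15, 'joint_positions': array([ 1.18062962e+00,  1.30984824e-01,  1.48901477e+00, -1.16861532e-05,
        1.52301509e+00, -8.54076767e-02]), 'dq': array([ 0.00018943, -0.00012029, -0.00462049,  0.00028372,  0.001265  ,
       -0.00074498]), 'joint_torque': array([-1.32833384e-04, -5.60481119e+01, -4.92332983e+01,  7.67411920e-02,
        3.07270128e-02, -8.59396914e-05]), 'tcp_pos': array([0.17983977, 0.5719034 , 0.18333806]), 'eef_rot': array([-4.76813811e-01, -3.10486956e+00,  2.17496222e-03]), 'ft_force': array([0.49802671, 1.11246239, 0.30546635]), 'ft_torque': array([ 0.01037071,  0.04332369, -0.03357663]), 'width': 0.09284816802712957}
```

View pics/scene0.png

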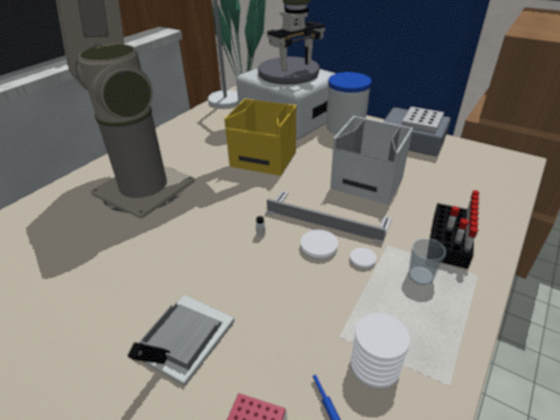

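View pics/top0.png

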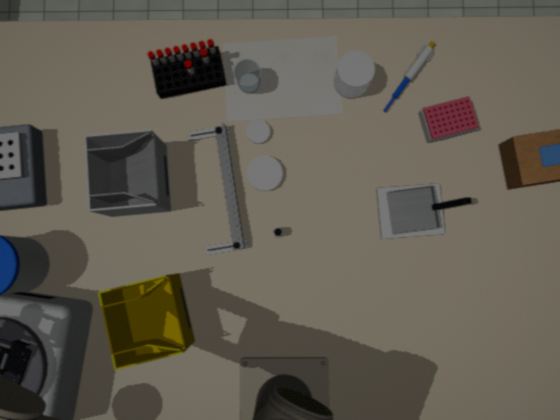

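View pics/wrist0.png

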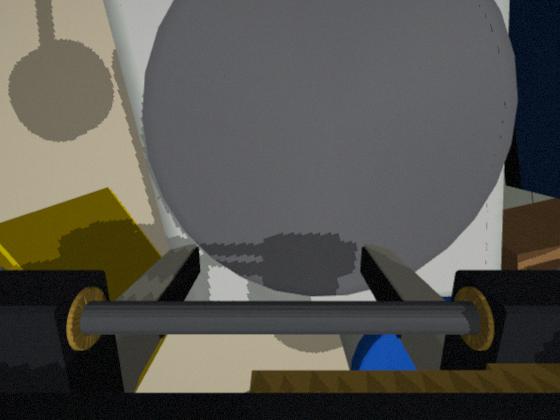

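```bash
python3 - <<'E'
from h import *
big('top0','tA',360,160,500,260,5)
big('top0','tB',180,100,310,270,5) if 0 else big('top0','tB',180,110,300,260,4)
big('top0','tC',75,120,185,225,5)
big('scene0','sA',110,280,250,400,5)
big('scene0','sB',240,180,410,285,4)
big('scene0','sC',310,100,430,215,5)
E
```

```text
(no output)
```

View pics/tA.png

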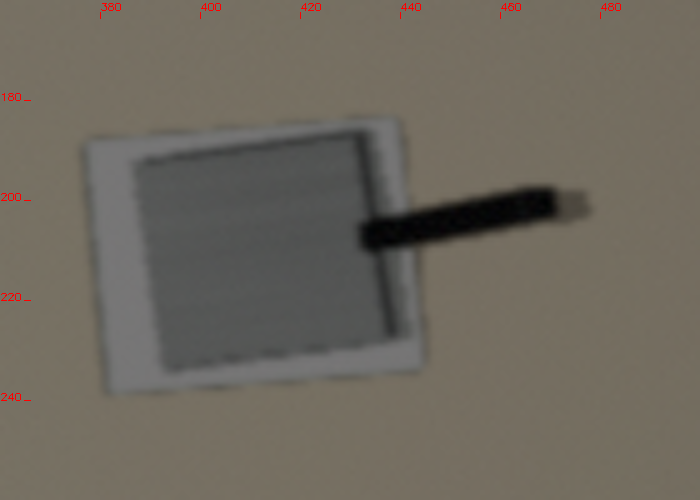

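View pics/tB.png

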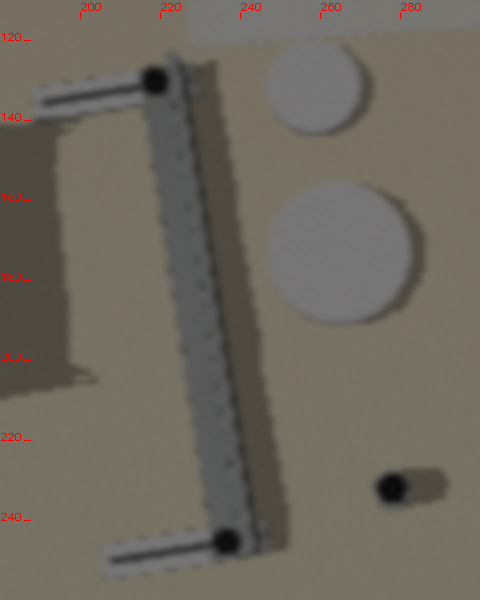

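View pics/tC.png

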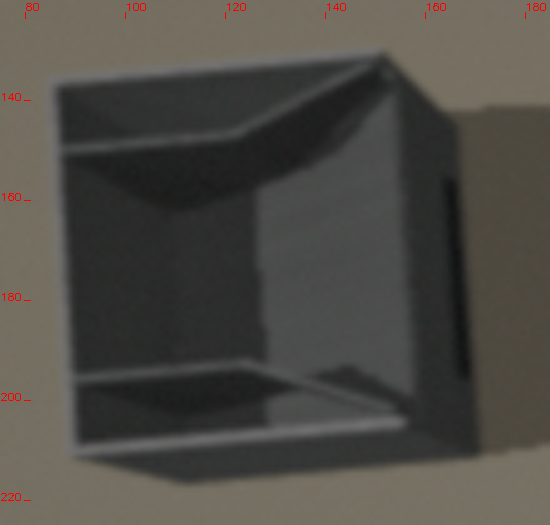

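View pics/sA.png

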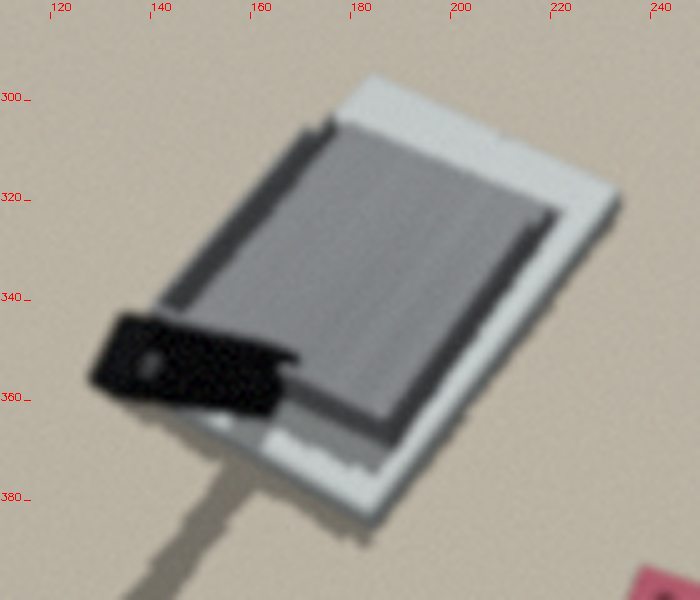

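View pics/sB.png

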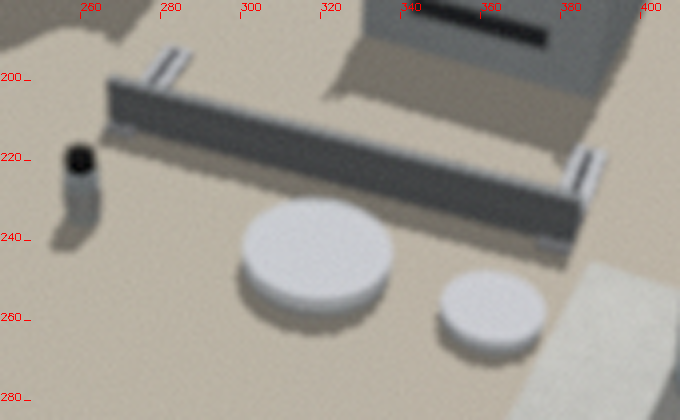

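View pics/sC.png

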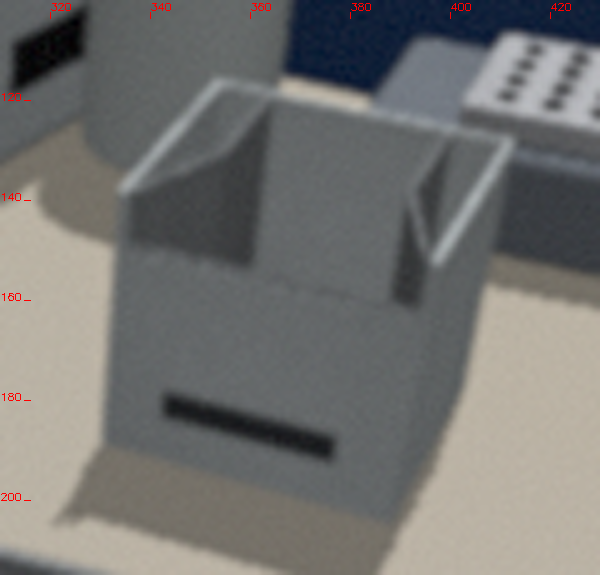

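```bash
python3 - <<'E'
from h import *
np.set_printoptions(precision=4,suppress=True)
def P(n,l,tag,z):
    q=np.array([onz(tag,u,v,z) for u,v in l]); print(n,q[:,:2].tolist() if 0 else np.round(q[:,:2],4).tolist(),'mean',q[:,:2].mean(0)); return q
P('stand top',[(377,188),(439.5,184),(445,233.5),(382,238.5)],'top0',.015)
P('stand scene',[(184.5,295),(234,320.5),(184.5,383)],'scene0',.015)
P('lip top',[(387,192),(393,234)],'top0',.017)
P('lip scene',[(178,304.5),(222,322)],'scene0',.017)
print('stand tri',tri([('top0',377,188),('scene0',234,320.5)]),tri([('top0',382,238.5),('scene0',184.5,295)]),tri([('top0',445,233.5),('scene0',150,355)]),tri([('top0',439.5,184),('scene0',184.5,383)]))
print('lip tri', tri([('top0',387,192),('scene0',222,322)]),tri([('top0',393,234),('scene0',178,304.5)]))
print('handle top tri',tri([('top0',470,199.5),('scene0',134,350)]))
P('dish top',[(264.5,173)],'top0',.02)
P('dish scene',[(318.5,240.5)],'scene0',.02)
print('dish tri',tri([('top0',264.5,173),('scene0',318.5,240.5)]))
P('small',[(258,131.5)],'top0',.014);P('small',[(362,257)],'scene0',.014)
P('vial',[(276.5,232)],'top0',.052);P('vial',[(260,219.5)],'scene0',.052)
P('fence top front edge',[(223,126),(241,246)],'top0',.041)
P('fence top front edge sc',[(267,200),(383,231)],'scene0',.041)
print('fence tri',tri([('top0',223,126),('scene0',383,230.5)]),tri([('top0',241.5,247),('scene0',267,200)]))
P('knobs',[(218,130.5),(234,245.5)],'top0',.01)
P('rails far',[(188,133.5),(206,252)],'top0',.006)
P('hop top',[(86,136.5),(151.5,130.5),(154.5,204.5),(89.5,210.5)],'top0',.165)
P('mouth edge',[(155,136.5),(157.5,203)],'top0',.135)
P('mouth edge sc',[(335,149.5),(392,161)],'scene0',.135)
P('hop top sc',[(334.5,138),(353.5,116.5),(411,128.5),(396,153)],'scene0',.165)
P('guides',[(122,147),(122.5,192.5)],'top0',.165)
P('hop base top',[(170,211)],'top0',0)
P('yellow',[(100,290),(182,277),(192,350),(112,367)],'top0',.165)
E
```

```text
stand top [[0.5276, -0.2389], [0.5367, -0.3967], [0.4117, -0.406], [0.4001, -0.2484]] mean [ 0.469  -0.3225]
stand scene [[0.4022, -0.249], [0.5327, -0.2443], [0.5415, -0.396]] mean [ 0.4921 -0.2964]
lip top [[0.517, -0.2635], [0.4111, -0.2757]] mean [ 0.4641 -0.2696]
lip scene [[0.41, -0.2762], [0.5158, -0.2611]] mean [ 0.4629 -0.2686]
stand tri [ 0.5286 -0.2403  0.0075] [ 0.4005 -0.2484  0.0133] [ 0.424  -0.3967 -0.0004] [ 0.5384 -0.3962  0.0118]
lip tri [ 0.5169 -0.2627  0.0195] [ 0.4107 -0.276   0.0175]
handle top tri [ 0.4867 -0.4331  0.1182]
dish top [[0.567, 0.045]] mean [0.567 0.045]
dish scene [[0.5635, 0.0493]] mean [0.5635 0.0493]
dish tri [0.566  0.0447 0.0248]
small [[0.6755, 0.0615]] mean [0.6755 0.0615]
small [[0.6742, 0.0588]] mean [0.6742 0.0588]
vial [[0.416, 0.0152]] mean [0.416  0.0152]
vial [[0.4198, 0.0087]] mean [0.4198 0.0087]
fence top front edge [[0.6837, 0.1482], [0.3827, 0.1027]] mean [0.5332 0.1254]
fence top front edge sc [[0.3799, 0.0965], [0.689, 0.1406]] mean [0.5345 0.1186]
fence tri [0.6858 0.1492 0.0347] [0.379  0.1006 0.0383]
knobs [[0.6799, 0.1645], [0.3848, 0.1226]] mean [0.5323 0.1436]
rails far [[0.6736, 0.2423], [0.3689, 0.1936]] mean [0.5213 0.218 ]
hop top [[0.63, 0.4461], [0.6428, 0.2971], [0.4736, 0.2874], [0.461, 0.4332]] mean [0.5519 0.366 ]
mouth edge [[0.6359, 0.2962], [0.4802, 0.2878]] mean [0.558 0.292]
mouth edge sc [[0.4814, 0.2804], [0.6339, 0.3037]] mean [0.5577 0.292 ]
hop top sc [[0.4745, 0.2866], [0.4617, 0.4327], [0.6297, 0.445], [0.6425, 0.2961]] mean [0.5521 0.3651]
guides [[0.6052, 0.3635], [0.5012, 0.36]] mean [0.5532 0.3617]
hop base top [[0.4738, 0.2873]] mean [0.4738 0.2873]
yellow [[0.2845, 0.4049], [0.3121, 0.2237], [0.1539, 0.2], [0.1183, 0.3742]] mean [0.2172 0.3007]
```

```bash
cat >> h.py <<'E'
from scipy.spatial.transform import Rotation as Ro
np.set_printoptions(precision=4,suppress=True)
def sframe(yaw,pitch=0):
    "scoop R: yaw deg, pitch nose-down deg"
    return Ro.from_euler('z',yaw,degrees=True)*Ro.from_euler('y',pitch,degrees=True)
TILT=20
# tool in scoop frame: z=(sin t,0,-cos t), y=(0,-1,0), x=y x z
def tool_in_scoop(t=TILT):
    t=np.radians(t); z=np.array([np.sin(t),0,-np.cos(t)]); y=np.array([0,-1.,0]); return Ro.from_matrix(np.column_stack([np.cross(y,z),y,z]))
GR=np.array([-.091,0,.067])
def tcp_for(origin,yaw,pitch=0,back=0.):
    S=sframe(yaw,pitch); T=S*tool_in_scoop(); return np.array(origin)+S.apply(GR)+T.apply([0,0,.019-back]),T
def delta(p,T,ref=None):
    s=observe(); p0,R0=(s['tcp_pos'],Ro.from_rotvec(s['eef_rot'])) if ref is None else ref
    return np.round((p-p0)*1000,1),np.round((T*R0.inv()).as_rotvec(degrees=True),2)
E
python3 - <<'E'
from h import *
p,T=tcp_for([.4715,-.3262,.015],97,0,.12); print(p,delta(p,T))
E
```

```text
[ 0.4868 -0.4508  0.1769] (array([  307. , -1022.7,    -6.4]), array([ 16.29,  13.44, -64.86]))
```

>>> play_rows(series=[[[0,0,60,0,0,0,1],[0,0,120,0,0,0,1],[30,-40,165,0,0,-5,1],[60,-90,170,0,0,-10,1],[90,-140,170,0,0,-15,1],[120,-190,170,0,0,-20,1],[150,-240,170,0,0,-25,1],[180,-290,170,0,0,-30,1],[210,-340,170,0,0,-35,1],[235,-390,170,0,0,-40,1],[260,-445,170,0,0,-45,1],[270,-500,170,0,0,-50,1],[280,-560,170,0,0,-55,1],[290,-620,170,0,0,-60,1],[295,-680,170,4,3,-62,1],[300,-740,170,8,7,-64,1],[303,-800,150,12,10,-65,1],[305,-860,130,16,13.4,-64.9,1],[306,-920,110,16.3,13.4,-64.9,1],[307,-975,100,16.3,13.4,-64.9,1]]])

```text
time_s: 2.65
tcp_pos: [0.486, -0.4047, 0.2816]
eef_rot: [-1.898, -2.139, -0.337]
ft_force: [-0.5, 0.9, 1.2]
width: 0.0929
```

```bash
python3 - <<'E'
from h import *
s=observe(); print(s['time_s'],s['tcp_pos'],s['joint_positions'])
snap('wrist','w1'); snap('top','t1');snap('scene','s1')
p,T=tcp_for([.4715,-.3262,.015],97,0,.10); print(p,delta(p,T))
E
```

```text
2.65 [ 0.486  -0.4047  0.2816] [-0.8951  0.5224  0.8829  0.2044  2.0296 -0.951 ]
[ 0.486  -0.444   0.1581] (array([   0.4,  -39.4, -121. ]), array([-0.3 , -0.17,  0.29]))
```

View pics/w1.png

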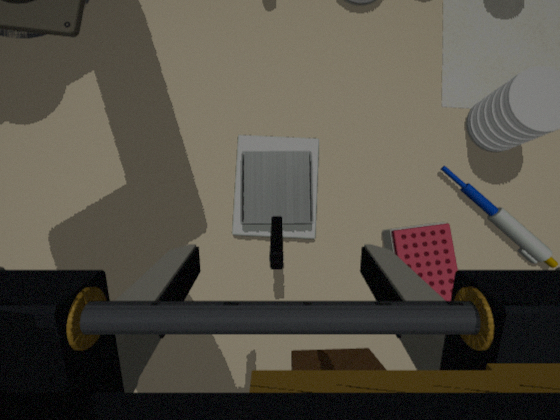

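View pics/s1.png

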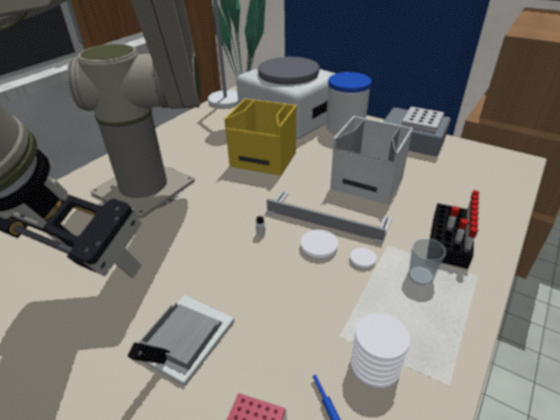

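```bash
python3 - <<'E'
from h import *
big('w1','w1z',225,125,335,280,5)
for o,y in (([.4715,-.3262,.015],97),):
    S=sframe(y)
    for q in ([.0575,.054,.002],[.0575,-.054,.002],[-.0575,.054,.022],[-.0575,-.054,.022],[-.091-.0175,0,.067+.0303],[-.091+.035,0,.067-.0606]):
        print(q,proj('w1',np.array(o)+S.apply(q)))
E
```

```text
[0.0575, 0.054, 0.002] [241.3037 152.0079]
[0.0575, -0.054, 0.002] [309.9466 151.8729]
[-0.0575, 0.054, 0.022] [238.9344 224.4098]
[-0.0575, -0.054, 0.022] [312.0594 224.2691]
[-0.1085, 0, 0.0973] [274.6542 262.9405]
[-0.055999999999999994, 0, 0.006400000000000003] [275.6398 223.8778]
```

View pics/w1z.png

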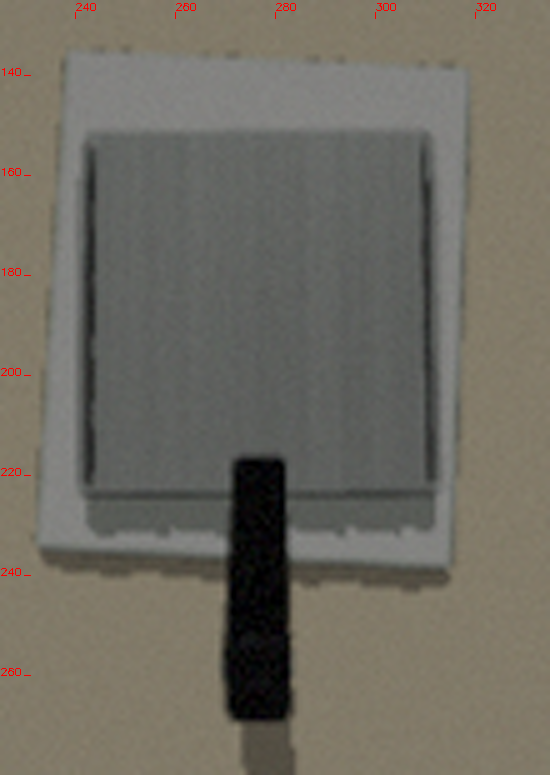

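```bash
python3 - <<'E'
from h import *
for b in(.1,0.0):
    p,T=tcp_for([.4726,-.3260,.015],97,0,b); print(p,delta(p,T))
E
```

```text
[ 0.4871 -0.4438  0.1581] (array([   1.5,  -39.2, -121. ]), array([-0.3 , -0.17,  0.29]))
[ 0.4829 -0.4099  0.0641] (array([  -2.6,   -5.2, -215. ]), array([-0.3 , -0.17,  0.29]))
```

>>> play_rows(series=[[[1,-39,-50,0,0,0,1],[1.5,-39,-90,0,0,0,1],[1.5,-39,-120,0,0,0,1],[0,-28,-150,0,0,0,1],[-1,-17,-182,0,0,0,1],[-2.6,-5,-214,0,0,0,1],[-2.6,-5,-214,0,0,0,1],[-2.6,-5,-214,0,0,0,1]]])

```text
time_s: 3.8
tcp_pos: [0.4854, -0.408, 0.0725]
eef_rot: [-1.899, -2.146, -0.336]
ft_force: [0.5, -0.4, 1.1]
width: 0.0929
```

```bash
python3 - <<'E'
from h import *
p,T=tcp_for([.4726,-.3260,.015],97,0,0); print(delta(p,T)); print(observe()['ft_force'])
snap('wrist','w2'); snap('top','t2')
big('w2','w2z',180,130,380,280,4)
big('t2','t2z',370,150,510,260,5)
E
```

```text
(array([-2.5, -1.8, -8.4]), array([0.13, 0.21, 0.04]))
[ 0.4706 -0.4271  1.0663]
```

View pics/w2.png

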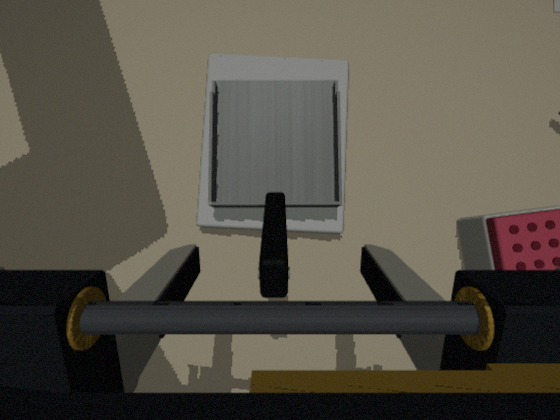

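>>> play_rows(series=[[[-2.5,-2,-8,0,0,0,1],[-2.5,-2,-8,0,0,0,1],[-2.5,-2,-8,0,0,0,1],[-2.5,-2,-8,0,0,0,1]]])

```text
time_s: 4.4
tcp_pos: [0.482, -0.4097, 0.0622]
eef_rot: [-1.898, -2.143, -0.336]
ft_force: [0.9, 0.3, 0.5]
width: 0.0931
```

```bash
python3 - <<'E'
from h import *
p,T=tcp_for([.4726,-.3260,.015],97,0,0); print(delta(p,T)); print(observe()['ft_force'])
E
```

```text
(array([ 0.9, -0.1,  1.9]), array([0.01, 0.11, 0.09]))
[0.9114 0.2981 0.4993]
```

>>> play_rows(series=[[[0,0,0,0,0,0,-1],[0,0,0,0,0,0,-1],[0,0,0,0,0,0,-1],[0,0,0,0,0,0,-1],[0,0,0,0,0,0,-1],[0,0,0,0,0,0,-1],[0,0,0,0,0,0,-1],[0,0,0,0,0,0,-1]]], squeeze=55)

```text
time_s: 5.4
tcp_pos: [0.4819, -0.4096, 0.0621]
eef_rot: [-1.898, -2.143, -0.336]
ft_force: [-0.9, -0.1, 0.3]
width: 0.0173
```

```bash
python3 - <<'E'
from h import *
p,T=tcp_for([.4726,-.3260,.015],97,0,0)
for i in range(2): s=observe(); print(delta(p,T),s['ft_force'],s['ft_torque'],s['width']); snap('wrist','w3'); 
snap('top','t3')
E
```

```text
(array([ 1. , -0.2,  2. ]), array([0.01, 0.11, 0.08])) [-0.8798 -0.0522  0.286 ] [-0.2331  0.0318 -0.0103] 0.017349438332152318
(array([ 1. , -0.2,  2. ]), array([0.01, 0.11, 0.07])) [-1.8341 -0.4389 -0.0441] [-0.2513  0.028   0.0363] 0.015497916628869016
```

View pics/w3.png

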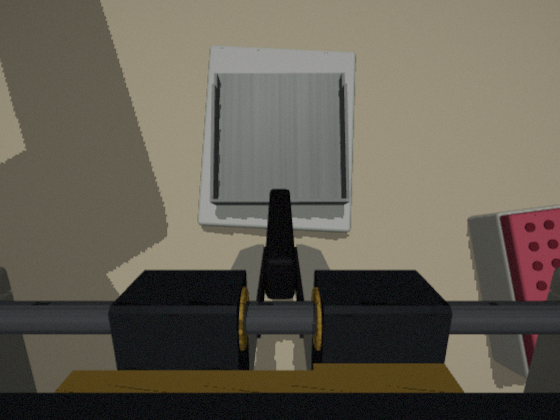

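```bash
cat >> h.py <<'E'
TCPS=np.array([-.0843,0,.0471])
def tcp_s(lip,yaw,pitch=0):
    "lip = desired world position of scoop_lip"
    S=sframe(yaw,pitch); return np.array(lip)+S.apply(TCPS-np.array([.0575,0,0])),S*tool_in_scoop()
def lip_now():
    s=observe(); T=Ro.from_rotvec(s['eef_rot']); S=T*tool_in_scoop().inv()
    e=S.as_euler('ZYX',degrees=True)
    return s['tcp_pos']-S.apply(TCPS-np.array([.0575,0,0])),e
STOP=98.6; d=np.array([np.cos(np.radians(STOP)),np.sin(np.radians(STOP)),0]); e=np.array([d[1],-d[0],0])
E
python3 - <<'E'
from h import *
print(lip_now())
lip=np.array([.5655,.046,0])-d*.075
for z in(.07,.01):
    p,T=tcp_s(lip+[0,0,z],STOP,0); print(delta(p,T))
E
```

```text
(array([ 0.4649, -0.2689,  0.015 ]), array([96.9224,  0.0224, -0.1024]))
(array([116. , 241.3,  55. ]), array([0.01, 0.1 , 1.68]))
(array([116. , 241.3,  -5. ]), array([0.01, 0.1 , 1.68]))
```

>>> play_rows(series=[[[0,0,10,0,0,0,-1],[0,0,25,0,0,0,-1],[0,0,45,0,0,0,-1],[0,0,60,0,0,0,-1],[0,0,65,0,0,0,-1],[0,0,65,0,0,0,-1]]])

```text
time_s: 6.3
tcp_pos: [0.4821, -0.4099, 0.1276]
eef_rot: [-1.899, -2.144, -0.336]
ft_force: [0.8, -0.6, -2.5]
width: 0.0155
```

```bash
python3 - <<'E'
from h import *
print(lip_now(),observe()['ft_force'],observe()['ft_torque']); snap('wrist','w4')
lip=np.array([.5655,.046,0])-d*.075
for z in(.07,.01):
    p,T=tcp_s(lip+[0,0,z],STOP,0); print(delta(p,T))
a=cv2.imread('pics/w3.png');b=cv2.imread('pics/w4.png'); cv2.imwrite('pics/w34.png',np.hstack([a[40:320,180:400],b[40:320,180:400]]))
E
```

```text
(array([ 0.4651, -0.2692,  0.0803]), array([96.9201,  0.0717, -0.132 ])) [ 0.8057 -0.6497 -2.4587] [-0.5189 -0.0055 -0.066 ]
(array([116.1, 241.2,  -9.7]), array([-0.  ,  0.09,  1.68]))
(array([116.1, 241.2, -69.7]), array([-0.  ,  0.09,  1.68]))
```

View pics/w34.png

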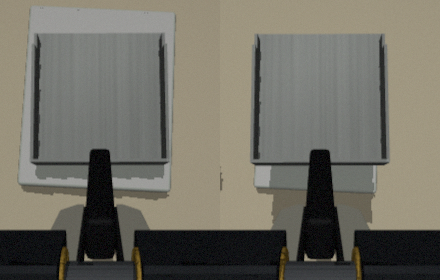

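>>> play_rows(series=[[[10,25,0,0,0,0.2,-1],[25,60,0,0,0,0.5,-1],[45,100,0,0,0,0.8,-1],[68,145,0,0,0,1.1,-1],[90,190,0,0,0,1.4,-1],[108,225,-4,0,0,1.7,-1],[116,241,-10,0,0,1.7,-1],[116,241,-20,0,0,1.7,-1],[116,241,-20,0,0,1.7,-1],[116,241,-20,0,0,1.7,-1]]])

```text
time_s: 7.6
tcp_pos: [0.5974, -0.1701, 0.1069]
eef_rot: [-1.866, -2.167, -0.33]
ft_force: [0.4, -0.1, -1.8]
width: 0.0154
```

```bash
python3 - <<'E'
from h import *
print(lip_now()); snap('wrist','w5');snap('top','t5'); snap('scene','s5')
E
```

```text
(array([ 0.5764, -0.0298,  0.0598]), array([98.5176,  0.0182, -0.0774]))
```

View pics/w5.png

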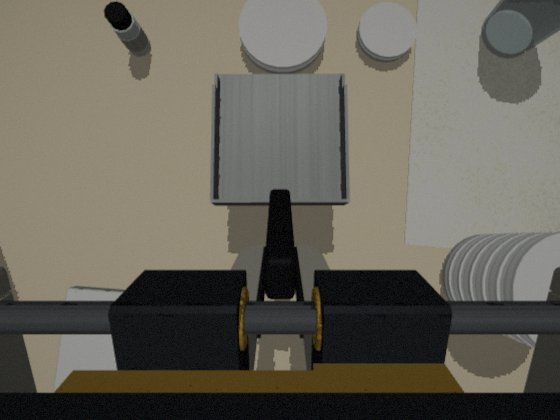

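View pics/s5.png

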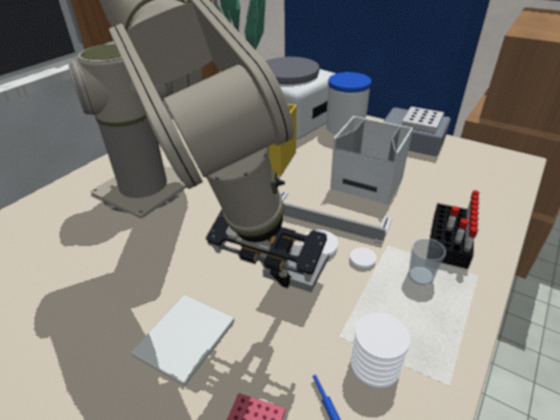

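```bash
python3 - <<'E'
from h import *
print(onz('w5',239,26,.018),onz('w5',326,26,.018), onz('w5',282.5,25,.018), 'small',onz('w5',386.5,31,.014),'vial',onz('w5',120,14,.052))
l,eu=lip_now(); S=sframe(eu[0],eu[1])
for y in(.054,-.054): print(proj('w5',l+S.apply([0,y,.002])),proj('w5',l+S.apply([-.115,y,.022])))
p=onz('w5',282.5,25,.018); print('lat dish-lip', (p-l)@e, 'along',(p-l)@d, 'fence', (np.array([.533,.1225,0])-p)@d)
for pitch,z in((1.5,.012),(1.5,0.0)):
    pp,T=tcp_s(np.array([*(l+e*((p-l)@e))[:2],z]),98.6,pitch); print(delta(pp,T))
E
```

```text
[0.5248 0.0399 0.018 ] [0.6135 0.0533 0.018 ] [0.569  0.0477 0.018 ] small [0.6769 0.0603 0.014 ] vial [0.4233 0.0115 0.052 ]
[216.6187  74.3481] [208.7709 203.3391]
[341.0443  74.4213] [348.6246 203.3806]
lat dish-lip 0.003705793016381253 along 0.0775629427837154 fence 0.07932663079555413
(array([  3.7,   1.8, -44.7]), array([-1.45, -0.09,  0.05]))
(array([  3.7,   1.8, -56.7]), array([-1.45, -0.09,  0.05]))
```

>>> play_rows(series=[[[2,0,-15,-0.7,0,0,-1],[2,0,-30,-1.4,0,0,-1],[2,0,-45,-1.4,0,0,-1],[2,0,-52,-1.4,0,0,-1],[2,0,-53,-1.4,0,0,-1],[2,0,-53,-1.4,0,0,-1],[2,0,-53,-1.4,0,0,-1]]])

```text
time_s: 8.62
tcp_pos: [0.6004, -0.169, 0.0549]
eef_rot: [-1.878, -2.183, -0.306]
ft_force: [-0.4, -0.1, -1.6]
width: 0.0153
```

```bash
python3 - <<'E'
from h import *
print(lip_now(),observe()['ft_force'],observe()['ft_torque'])
E
```

```text
(array([ 0.5793, -0.03  ,  0.0042]), array([98.6164,  1.4478,  0.0467])) [-0.4149 -0.1459 -1.6495] [-0.4656 -0.067  -0.0222]
```

>>> play_rows(series=[[[0,0,-2,0,0,0,-1],[0,0,-3.5,0,0,0,-1],[0,0,-4.5,0,0,0,-1],[0,0,-4.5,0,0,0,-1],[0,0,-4.5,0,0,0,-1]]])

```text
time_s: 9.25
tcp_pos: [0.6002, -0.1688, 0.05]
eef_rot: [-1.877, -2.183, -0.306]
ft_force: [-0.7, -1.9, 1.4]
width: 0.0155
```

```bash
python3 - <<'E'
from h import *
print(lip_now(),observe()['ft_force'],observe()['ft_torque'])
E
```

```text
(array([ 0.579 , -0.0299, -0.0007]), array([98.6174,  1.4277,  0.0757])) [-0.677  -1.9308  1.423 ] [-0.2625 -0.0125  0.0075]
```

>>> play_rows(series=[[[-0.6,4,-0.3,0,0,0,-1],[-1.2,8,-0.5,0,0,0,-1],[-1.8,12,-0.5,0,0,0,-1],[-2.4,16,-0.5,0,0,0,-1],[-3,20,-0.5,0,0,0,-1],[-3.6,24,-0.5,0,0,0,-1],[-4.2,28,-0.5,0,0,0,-1],[-4.8,32,-0.5,0,0,0,-1],[-5.3,35,-0.5,0,0,0,-1],[-5.7,38,-0.5,0,0,0,-1],[-6.2,41,-0.5,0,0,0,-1],[-6.7,44,-0.5,0,0,0,-1],[-7.1,47,-0.5,0,0,0,-1],[-7.6,50,-0.5,0,0,0,-1],[-8,53,-0.5,0,0,0,-1],[-8.5,56,-0.5,0,0,0,-1],[-8.9,59,-0.5,0,0,0,-1],[-9.4,62,-0.5,0,0,0,-1],[-9.9,65,-0.5,0,0,0,-1],[-10.3,68,-0.5,0,0,0,-1]]])

```text
time_s: 11.75
tcp_pos: [0.5898, -0.1008, 0.0493]
eef_rot: [-1.878, -2.183, -0.305]
ft_force: [0.5, -2.6, 4.0]
width: 0.0153
```

```bash
python3 - <<'E'
from h import *
print(lip_now(),observe()['ft_force'],observe()['ft_torque']); snap('wrist','w6');snap('top','t6')
E
```

```text
(array([ 0.5687,  0.0382, -0.0013]), array([98.6183,  1.4467,  0.0814])) [ 0.4963 -2.6385  3.9578] [-0.1405  0.0292  0.0044]
```

View pics/w6.png

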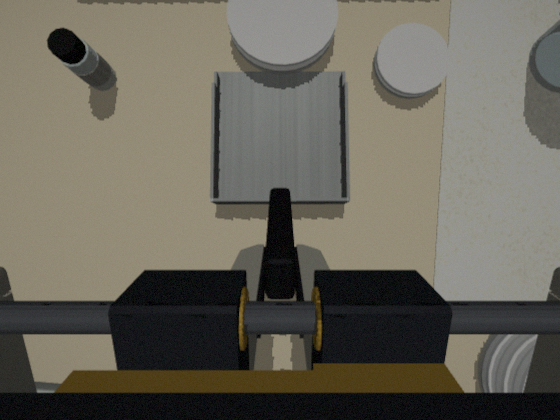

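>>> play_rows(series=[[[-0.4,2.5,0,0,0,0,-1],[-0.8,5,0,0,0,0,-1],[-1.1,7.5,0,0,0,0,-1],[-1.5,10,0,0,0,0,-1],[-1.9,12.5,0,0,0,0,-1],[-2.3,15,0,0,0,0,-1],[-2.6,17.5,0,0,0,0,-1],[-3,20,0,0,0,0,-1],[-3.4,22.5,0,0,0,0,-1],[-3.8,25,0,0,0,0,-1],[-4.2,27.5,0,0,0,0,-1],[-4.5,30,0,0,0,0,-1],[-4.5,30,0,0,0,0,-1]]])

```text
time_s: 13.48
tcp_pos: [0.5851, -0.0702, 0.0491]
eef_rot: [-1.877, -2.182, -0.305]
ft_force: [0.6, -2.0, 2.6]
width: 0.0154
```

```bash
python3 - <<'E'
from h import *
print(lip_now(),observe()['ft_force'],observe()['ft_torque']); snap('wrist','w7');snap('top','t7')
E
```

```text
(array([ 0.5639,  0.0688, -0.0014]), array([98.6369,  1.3854,  0.1067])) [ 0.586  -1.9693  2.6033] [ 0.0783 -0.1696  0.0097]
```

View pics/w7.png

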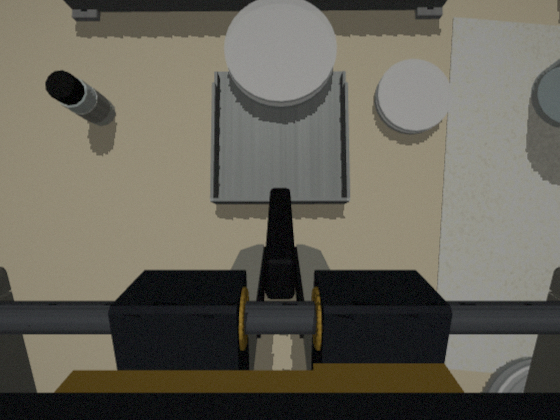

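>>> play_rows(series=[[[-0.4,2.5,0,0,0,0,-1],[-0.8,5,0,0,0,0,-1],[-1.1,7.5,0,0,0,0,-1],[-1.5,10,0,0,0,0,-1],[-1.9,12.5,0,0,0,0,-1],[-2.3,15,0,0,0,0,-1],[-2.6,17.5,0,0,0,0,-1],[-3,20,0,0,0,0,-1],[-3.4,22.5,0,0,0,0,-1],[-3.8,25,0,0,0,0,-1],[-4.2,27.5,0,0,0,0,-1],[-4.5,30,0,0,0,0,-1],[-4.9,32.5,0,0,0,0,-1],[-5.3,35,0,0,0,0,-1],[-5.7,37.5,0,0,0,0,-1],[-6,40,0,0,0,0,-1],[-6.4,42.5,0,0,0,0,-1],[-6.8,45,0,0,0,0,-1],[-6.8,45,0,0,0,0,-1]]])

```text
time_s: 15.95
tcp_pos: [0.5782, -0.0252, 0.049]
eef_rot: [-1.877, -2.182, -0.305]
ft_force: [0.5, -2.5, 2.3]
width: 0.0161
```

```bash
python3 - <<'E'
from h import *
print(lip_now(),observe()['ft_force'],observe()['ft_torque']); snap('wrist','w8')
E
```

```text
(array([ 0.557 ,  0.1138, -0.0015]), array([98.6386,  1.3797,  0.1134])) [ 0.5215 -2.4526  2.2747] [ 0.0647 -0.1268 -0.0949]
```

View pics/w8.png

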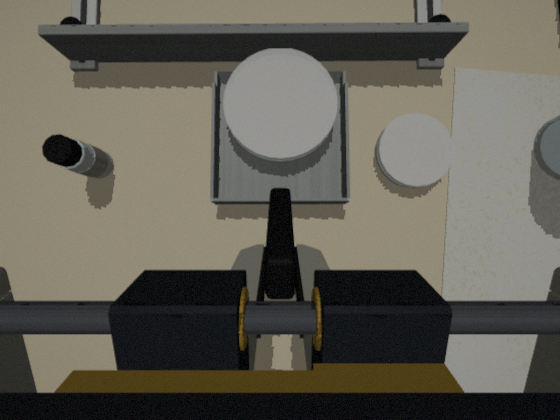

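>>> play_rows(series=[[[-0.1,1,0,0,0,0,-1],[-0.3,2,0,0,0,0,-1],[-0.4,3,0,0,0,0,-1],[-0.6,4,0,0,0,0,-1],[-0.7,5,0,0,0,0,-1],[-0.9,6,0,0,0,0,-1],[-1,7,0,0,0,0,-1],[-1,7,0,0,0,0,-1]]])

```text
time_s: 17.0
tcp_pos: [0.5773, -0.0185, 0.0491]
eef_rot: [-1.877, -2.183, -0.305]
ft_force: [0.1, -2.4, 2.5]
width: 0.0155
```

```bash
python3 - <<'E'
from h import *
print(lip_now(),observe()['ft_force'],observe()['ft_torque']); snap('wrist','w9'); big('w9','w9z',190,20,370,120,4)
E
```

```text
(array([ 0.5561,  0.1205, -0.0014]), array([98.6322,  1.3987,  0.1061])) [ 0.1483 -2.3939  2.5192] [-0.0471 -0.1143 -0.0398]
```

View pics/w9z.png

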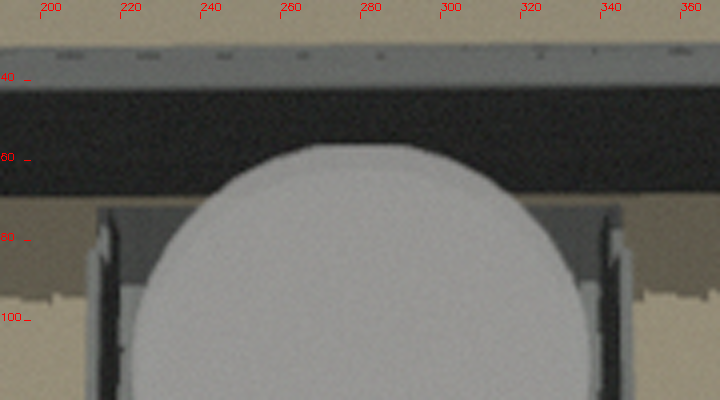

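>>> play_rows(series=[[[-0.1,0.6,0,0,0,0,-1],[-0.2,1.2,0,0,0,0,-1],[-0.3,1.8,0,0,0,0,-1],[-0.4,2.4,0,0,0,0,-1],[-0.4,2.4,0,0,0,0,-1],[-0.4,2.4,0,0,0,0,-1]]])

```text
time_s: 17.8
tcp_pos: [0.577, -0.0162, 0.0492]
eef_rot: [-1.877, -2.183, -0.305]
ft_force: [0.2, -2.8, 3.3]
width: 0.0152
```

```bash
python3 - <<'E'
from h import *
print(lip_now(),observe()['ft_force'],observe()['ft_torque']); snap('wrist','w10'); big('w10','w10z',190,20,370,120,4)
E
```

```text
(array([ 0.5558,  0.1228, -0.0014]), array([98.6258,  1.4054,  0.099 ])) [ 0.234  -2.847   3.3445] [-0.1898 -0.1724  0.0196]
```

View pics/w10z.png

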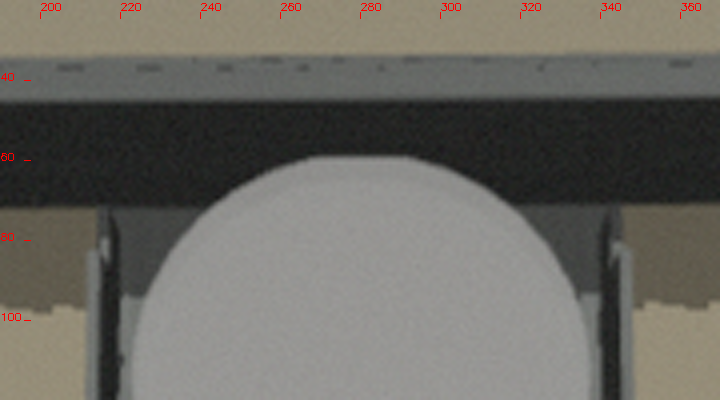

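>>> play_rows(series=[[[0,0.4,0,0,0,0,-1],[-0.1,0.8,0,0,0,0,-1],[-0.2,1.2,0,0,0,0,-1],[-0.2,1.2,0,0,0,0,-1]]])

```text
time_s: 18.35
tcp_pos: [0.5768, -0.0151, 0.0492]
eef_rot: [-1.877, -2.183, -0.305]
ft_force: [0.9, -5.0, 3.6]
width: 0.0157
```

```bash
python3 - <<'E'
from h import *
print(lip_now(),observe()['ft_force'],observe()['ft_torque'])
E
```

```text
(array([ 0.5557,  0.1239, -0.0014]), array([98.6194,  1.4167,  0.0923])) [ 0.8738 -5.0319  3.6112] [-0.3282 -0.0662 -0.0238]
```

```bash
python3 - <<'E'
from h import *
l,_=lip_now()
for b,z,pi in((.001,.006,0),(.004,.02,-5),(.008,.04,-10),(.012,.09,-12)):
    lip=l-d*b; lip[2]=z; print(delta(*tcp_s(lip,98.6,pi)))
E
```

```text
(array([ 0.2, -2.2,  3.9]), array([ 1.41,  0.12, -0.02]))
(array([ 1.2, -8.7,  5.4]), array([ 6.36,  0.87, -0.02]))
(array([  2.2, -15.1,  12.6]), array([11.3 ,  1.62, -0.03]))
(array([  2.9, -19.7,  57.4]), array([13.28,  1.92, -0.03]))
```

>>> play_rows(series=[[[0,-1,2,0.7,0.1,0,-1],[0.2,-2.2,4,1.4,0.1,0,-1],[0.5,-4,5,3,0.4,0,-1],[0.8,-6.5,6,4.7,0.6,0,-1],[1.2,-8.7,7,6.4,0.9,0,-1],[1.7,-12,10,8.8,1.2,0,-1],[2.2,-15,14,11.3,1.6,0,-1],[2.4,-16.5,22,12,1.7,0,-1],[2.6,-18,32,12.6,1.8,0,-1],[2.9,-20,45,13.3,1.9,0,-1],[2.9,-20,58,13.3,1.9,0,-1],[2.9,-20,70,13.3,1.9,0,-1],[2.9,-20,80,13.3,1.9,0,-1],[2.9,-20,85,13.3,1.9,0,-1],[2.9,-20,85,13.3,1.9,0,-1],[2.9,-20,85,13.3,1.9,0,-1],[2.9,-20,85,13.3,1.9,0,-1]]])

```text
time_s: 20.48
tcp_pos: [0.5793, -0.0349, 0.1336]
eef_rot: [-1.743, -2.027, -0.5]
ft_force: [0.2, 0.2, -3.0]
width: 0.0158
```

```bash
python3 - <<'E'
from h import *
print(lip_now(),observe()['ft_force'],observe()['ft_torque']);snap('wrist','w11');snap('scene','s11')
E
```

```text
(array([0.557 , 0.1119, 0.1171]), array([ 98.6231, -12.0594,   0.0392])) [ 0.174   0.2325 -3.0479] [-0.8997 -0.0296 -0.0045]
```

View pics/w11.png

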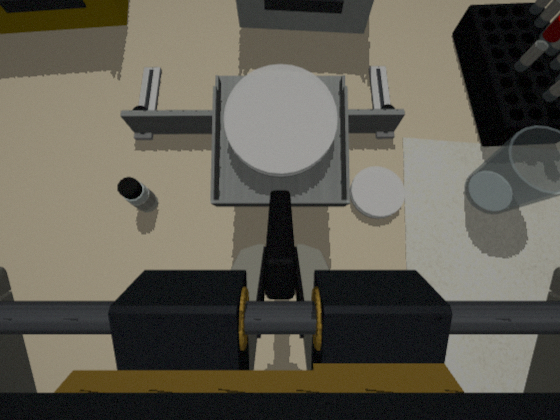

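View pics/s11.png

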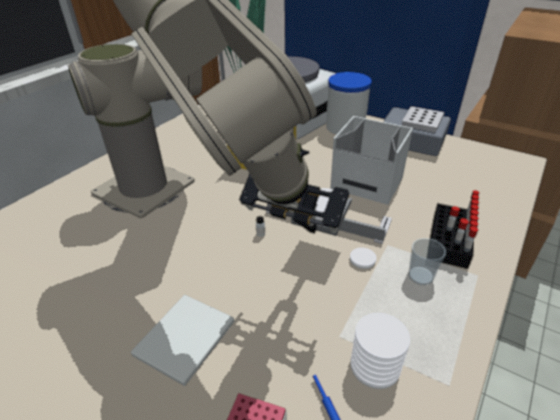

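```bash
python3 - <<'E'
from h import *
print(delta(*tcp_s([.5605,.255,.21],94.5,-10)))
E
```

```text
(array([ -7.3, 142.6,  98. ]), array([-2.03, -0.25, -4.13]))
```

>>> play_rows(series=[[[0,3,8,0,0,-0.3,-1],[-1,9,20,-0.3,0,-0.6,-1],[-2,18,36,-0.6,0,-1,-1],[-3,30,52,-0.9,-0.1,-1.5,-1],[-4,45,68,-1.2,-0.1,-2,-1],[-5,62,82,-1.5,-0.1,-2.5,-1],[-6,80,92,-1.8,-0.2,-3,-1],[-6.5,98,98,-2,-0.2,-3.5,-1],[-7,114,98,-2,-0.2,-3.9,-1],[-7,127,98,-2,-0.2,-4.1,-1],[-7.3,136,98,-2,-0.2,-4.1,-1],[-7.3,141,98,-2,-0.2,-4.1,-1],[-7.3,142.6,98,-2,-0.2,-4.1,-1],[-7.3,142.6,98,-2,-0.2,-4.1,-1],[-7.3,142.6,98,-2,-0.2,-4.1,-1]]])

```text
time_s: 22.45
tcp_pos: [0.5724, 0.1072, 0.2321]
eef_rot: [-1.842, -1.993, -0.493]
ft_force: [-0.4, 0.7, -2.3]
width: 0.0156
```

```bash
python3 - <<'E'
from h import *
print(lip_now(),observe()['ft_force'],observe()['joint_positions']);snap('wrist','w12');snap('scene','s12')
E
```

```text
(array([0.5608, 0.2545, 0.2103]), array([ 94.4985, -10.0126,   0.0231])) [-0.3934  0.7199 -2.2987] [-0.2512  0.1253  1.507   0.496   1.6798 -0.3177]
```

View pics/w12.png

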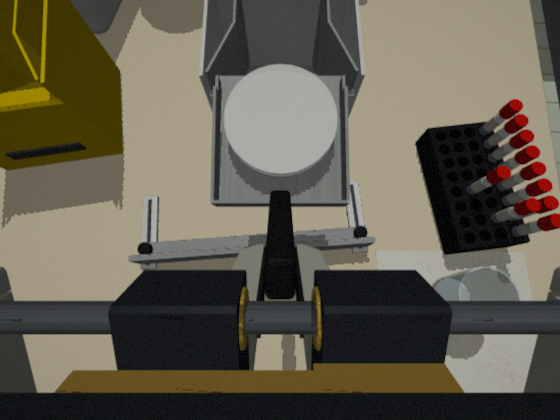

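View pics/s12.png

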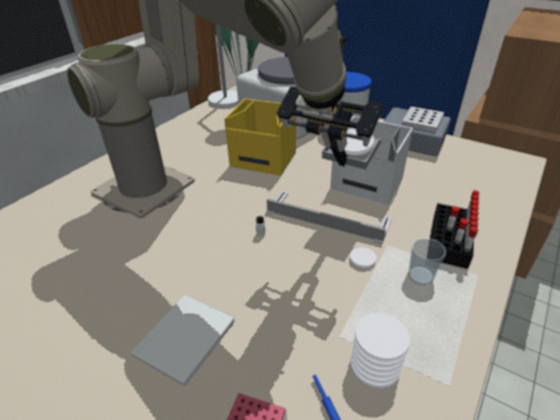

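```bash
python3 - <<'E'
from h import *
for z,p in((.175,-6),(.15,0),(.142,6),(.140,12),(.138,18),(.136,24),(.134,30),(.132,36),(.130,42)):
    print(p,delta(*tcp_s([.5572,.305,z],94.5,p)))
E
```

```text
-6 (array([ -3.7,  52.3, -25.1]), array([-4.  , -0.34, -0.01]))
0 (array([ -4.1,  56.4, -35. ]), array([-9.98, -0.81, -0.01]))
6 (array([ -4.5,  62.1, -28.4]), array([-15.96,  -1.28,  -0.  ]))
12 (array([ -5.1,  69.3, -16.5]), array([-21.95,  -1.75,  -0.  ]))
18 (array([-5.8, 77.8, -5.5]), array([-27.93,  -2.22,  -0.  ]))
24 (array([-6.5, 87.7,  4.6]), array([-33.91,  -2.69,  -0.  ]))
30 (array([-7.4, 98.8, 13.6]), array([-39.89,  -3.16,   0.  ]))
36 (array([ -8.4, 111. ,  21.4]), array([-45.87,  -3.63,   0.  ]))
42 (array([ -9.4, 124.1,  27.8]), array([-51.85,  -4.1 ,   0.  ]))
```

First to level at the mouth (row "0"), then check.

>>> play_rows(series=[[[-0.3,4,-1,-0.3,0,0,-1],[-1,13,-4,-1,-0.1,0,-1],[-2,25,-10,-2,-0.2,0,-1],[-3,37,-17,-3,-0.3,0,-1],[-3.4,46,-22,-3.5,-0.3,0,-1],[-3.7,51,-25,-4,-0.3,0,-1],[-3.8,53,-28,-5.5,-0.5,0,-1],[-4,54.5,-31,-7.5,-0.6,0,-1],[-4.1,56.4,-35,-10,-0.8,0,-1],[-4.1,56.4,-35,-10,-0.8,0,-1],[-4.1,56.4,-35,-10,-0.8,0,-1],[-4.1,56.4,-35,-10,-0.8,0,-1]]])

```text
time_s: 24.05
tcp_pos: [0.5683, 0.1636, 0.1971]
eef_rot: [-1.945, -2.104, -0.343]
ft_force: [0.2, 0.2, -3.4]
width: 0.0151
```

```bash
python3 - <<'E'
from h import *
print(lip_now(),observe()['ft_force']);snap('wrist','w13');snap('scene','s13')
big('s13','s13z',280,80,430,210,5)
for z,p in((.142,6),(.140,12),(.138,18),(.136,24),(.134,30),(.132,36),(.130,42)):
    print(p,delta(*tcp_s([.5572,.305,z],94.5,p)))
E
```

```text
(array([0.5572, 0.3049, 0.15  ]), array([94.4951,  0.0016,  0.0157])) [ 0.2205  0.1514 -3.4417]
6 (array([-0.5,  5.8,  6.6]), array([-5.98, -0.48,  0.01]))
12 (array([-1. , 12.9, 18.5]), array([-11.96,  -0.96,   0.01]))
18 (array([-1.7, 21.5, 29.5]), array([-17.94,  -1.43,   0.01]))
24 (array([-2.5, 31.4, 39.6]), array([-23.92,  -1.9 ,   0.01]))
30 (array([-3.3, 42.5, 48.6]), array([-29.9 ,  -2.37,   0.01]))
36 (array([-4.3, 54.7, 56.4]), array([-35.88,  -2.84,   0.01]))
42 (array([-5.3, 67.8, 62.8]), array([-41.87,  -3.31,   0.01]))
```

View pics/w13.png

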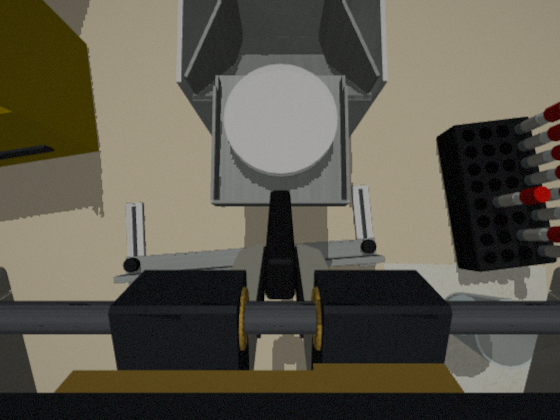

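View pics/s13z.png

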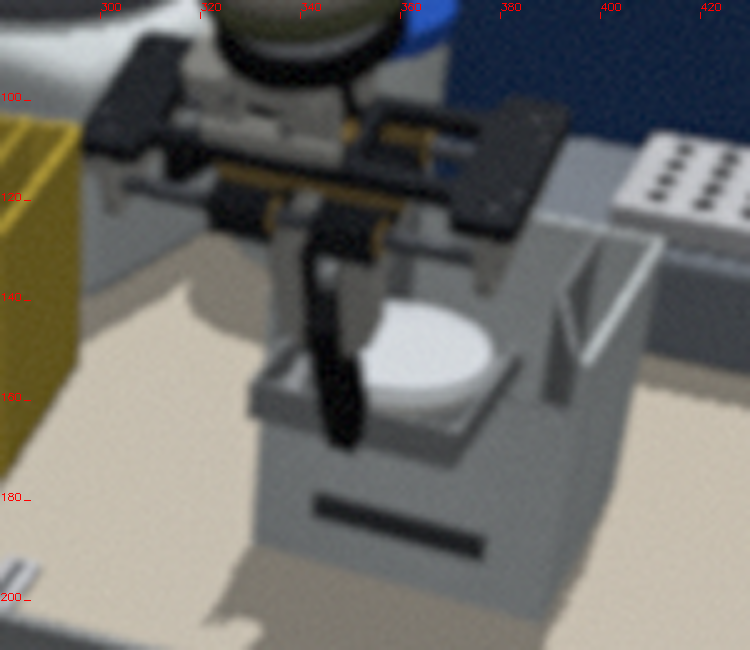

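>>> play_rows(series=[[[-0.2,2.7,2.5,-3,-0.2,0,-1],[-0.5,5.8,6.6,-6,-0.5,0,-1],[-0.7,9,12.5,-9,-0.7,0,-1],[-1,12.9,18.5,-12,-1,0,-1],[-1.3,17,24,-15,-1.2,0,-1],[-1.7,21.5,29.5,-18,-1.4,0,-1],[-2,26.2,34.7,-21,-1.7,0,-1],[-2.5,31.4,39.6,-24,-1.9,0,-1],[-2.5,31.4,39.6,-24,-1.9,0,-1],[-2.5,31.4,39.6,-24,-1.9,0,-1],[-2.5,31.4,39.6,-24,-1.9,0,-1]]])

```text
time_s: 25.52
tcp_pos: [0.5657, 0.1945, 0.2364]
eef_rot: [2.098, 2.268, -0.075]
ft_force: [0.3, -0.3, -1.8]
width: 0.0155
```

```bash
python3 - <<'E'
from h import *
print(lip_now(),observe()['ft_force']);snap('wrist','w14')
for z,p in((.134,30),(.132,36),(.130,42)):
    print(p,delta(*tcp_s([.5572,.305,z],94.5,p)))
E
```

```text
(array([0.5571, 0.3045, 0.1356]), array([94.4786, 24.0604,  0.0465])) [ 0.3162 -0.3372 -1.7597]
30 (array([-0.8, 11.5,  9.2]), array([-5.92, -0.49,  0.04]))
36 (array([-1.7, 23.6, 16.9]), array([-11.9 ,  -0.96,   0.04]))
42 (array([-2.8, 36.8, 23.4]), array([-17.88,  -1.43,   0.04]))
```

View pics/w14.png

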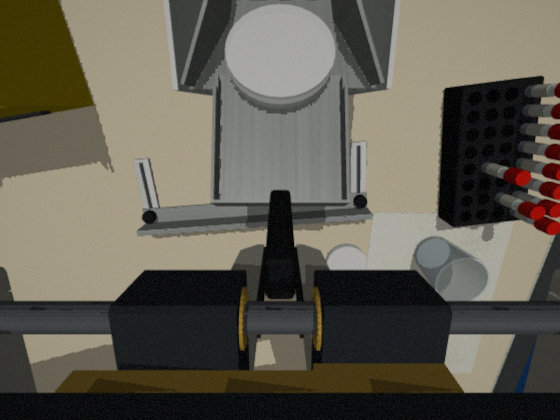

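>>> play_rows(series=[[[-0.4,5.5,4.8,-3,-0.2,0,-1],[-0.8,11.5,9.2,-6,-0.5,0,-1],[-1.2,17.5,13.2,-9,-0.7,0,-1],[-1.7,23.6,17,-12,-1,0,-1],[-2.3,30,20.5,-15,-1.2,0,-1],[-2.8,36.8,23.5,-17.9,-1.4,0,-1],[-2.8,36.8,23.5,-17.9,-1.4,0,-1],[-2.8,36.8,23.5,-17.9,-1.4,0,-1],[-2.8,36.8,23.5,-17.9,-1.4,0,-1]]])

```text
time_s: 26.7
tcp_pos: [0.5632, 0.2314, 0.2605]
eef_rot: [1.926, 2.082, -0.374]
ft_force: [0.3, 0.5, -2.2]
width: 0.0154
```

```bash
python3 - <<'E'
from h import *
print(lip_now(),observe()['ft_force']);snap('wrist','w15');snap('top','t15')
big('t15','t15z',60,100,200,230,4)
E
```

```text
(array([0.5575, 0.305 , 0.1306]), array([94.4541, 41.9931,  0.0022])) [ 0.3463  0.5309 -2.2042]
```

View pics/w15.png

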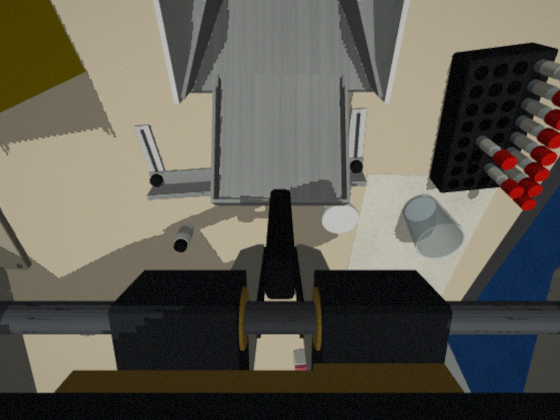

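View pics/t15z.png

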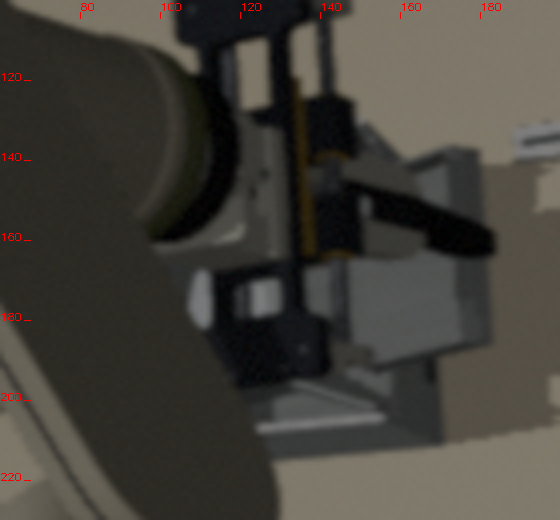

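```bash
python3 - <<'E'
from h import *
for l,p in (([.558,.29,.16],40),([.5605,.22,.22],15),([.55,.12,.2],0),([.465,-.265,.06],0)): print(delta(*tcp_s(l,94,p)))
E
```

```text
(array([  0.3, -19.6,  26.7]), array([ 2.01,  0.15, -0.46]))
(array([   6. , -135.9,   41.6]), array([26.94,  1.99, -0.45]))
(array([  -3.3, -252.9,  -13.5]), array([41.9 ,  3.1 , -0.44]))
(array([ -88.3, -637.9, -153.5]), array([41.9 ,  3.1 , -0.44]))
```

>>> play_rows(series=[[[0,-8,12,1,0,-0.2,-1],[0.3,-20,27,2,0.1,-0.4,-1],[1,-40,34,7,0.5,-0.4,-1],[2,-65,38,12,0.9,-0.4,-1],[4,-90,42,17,1.3,-0.4,-1],[5,-114,42,22,1.6,-0.4,-1],[6,-136,42,27,2,-0.4,-1],[4,-170,30,32,2.4,-0.4,-1],[2,-205,15,37,2.8,-0.4,-1],[-3,-253,0,41.9,3.1,-0.4,-1],[-12,-300,-13,41.9,3.1,-0.4,-1],[-23,-350,-13,41.9,3.1,-0.4,-1],[-34,-400,-20,41.9,3.1,-0.4,-1],[-45,-450,-40,41.9,3.1,-0.4,-1],[-56,-500,-60,41.9,3.1,-0.4,-1],[-67,-550,-80,41.9,3.1,-0.4,-1],[-77,-590,-100,41.9,3.1,-0.4,-1],[-85,-622,-115,41.9,3.1,-0.4,-1],[-88,-638,-120,41.9,3.1,-0.4,-1],[-88,-638,-120,41.9,3.1,-0.4,-1]]])

```text
time_s: 29.3
tcp_pos: [0.4746, -0.407, 0.141]
eef_rot: [-1.956, -2.098, -0.345]
ft_force: [0.2, -0.2, -2.0]
width: 0.016
```

```bash
python3 - <<'E'
from h import *
print(lip_now(),observe()['ft_force'],observe()['time_s']);snap('wrist','w16');snap('top','t16');snap('scene','s16')
big('t16','t16z',75,110,195,230,4);big('s16','s16z',310,100,430,215,5)
print(proj('t16',[.5500,.398,.054]),proj('s16',[.55,.398,.054]))
for z in(.03,.018): print(delta(*tcp_s([.465,-.265,z],94,0)))
E
```

```text
(array([ 0.4647, -0.2656,  0.0937]), array([94.0062,  0.0757, -0.0731])) [ 0.1813 -0.1581 -2.04  ] 29.3
[121.0498 178.5676] [372.3269 162.6916]
(array([ -0.9,  -1.3, -64.5]), array([ 0.09,  0.11, -0.16]))
(array([ -0.9,  -1.3, -76.5]), array([ 0.09,  0.11, -0.16]))
```

View pics/t16z.png

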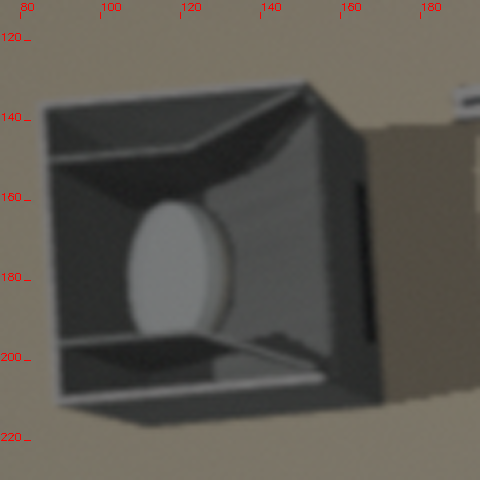

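View pics/w16.png

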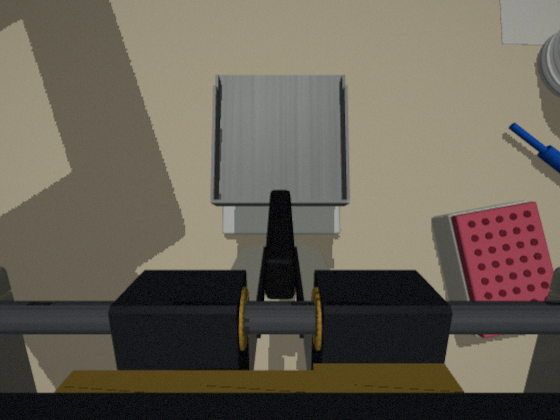

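>>> play_rows(series=[[[-1,-1,-25,0,0,0,-1],[-1,-1,-50,0,0,0,-1],[-1,-1,-68,0,0,0,-1],[-1,-1,-74,0,0,0,-1],[-1,-1,-77,0,0,0,-1],[-1,-1,-78.5,0,0,0,-1],[-1,-1,-79.5,0,0,0,-1],[-1,-1,-79.5,0,0,0,-1]]])

```text
time_s: 30.45
tcp_pos: [0.4745, -0.4077, 0.0621]
eef_rot: [-1.955, -2.1, -0.345]
ft_force: [1.2, -2.5, 4.0]
width: 0.0155
```

```bash
python3 - <<'E'
from h import *
print(lip_now(),observe()['ft_force'],observe()['ft_torque']);snap('wrist','w17')
E
```

```text
(array([ 0.4645, -0.2664,  0.0147]), array([94.0831,  0.1357, -0.1162])) [ 1.2231 -2.5188  3.9834] [-0.0878  0.0719  0.0324]
```

View pics/w17.png

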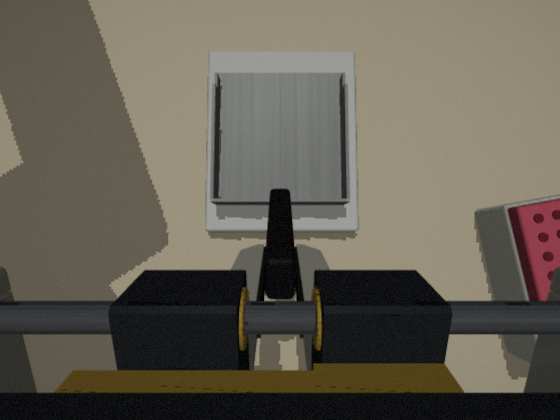

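Seated flat, centred on the stand (contact ~6 N). Release and retreat along the handle.

>>> play_rows(series=[[[0,0,0.3,0,0,0,-0.5],[0,0,0.3,0,0,0,0.2],[0,0,0.3,0,0,0,1],[0,0,0.3,0,0,0,1],[0,0,0.3,0,0,0,1],[0,0,0.3,0,0,0,1],[0,0,0.3,0,0,0,1],[0,0,0.3,0,0,0,1]]])

```text
time_s: 31.5
tcp_pos: [0.474, -0.4069, 0.0611]
eef_rot: [-1.953, -2.099, -0.345]
ft_force: [-0.2, 0.4, 0.6]
width: 0.0886
```

>>> play_rows(series=[[[0,-3,9,0,0,0,1],[0.5,-10,28,0,0,0,1],[1,-20,56,0,0,0,1],[2,-34,94,0,0,0,1],[3,-45,125,0,0,0,1],[3,-50,140,0,0,0,1],[3,-50,140,0,0,0,1],[3,-50,140,0,0,0,1]]])

```text
time_s: 32.5
tcp_pos: [0.4768, -0.4568, 0.2008]
eef_rot: [-1.953, -2.098, -0.345]
ft_force: [1.1, -0.4, -0.7]
width: 0.093
```

```bash
python3 - <<'E'
from h import *
s=observe();print(s['tcp_pos'],s['width'],s['time_s']);snap('wrist','w18');snap('top','t18');snap('scene','s18')
a=cv2.imread('pics/t18.png');b=cv2.imread('pics/s18.png')
big('t18','t18z',75,110,195,230,5);big('s18','s18z',100,100,440,400,2)
hx=np.array([-.0785,.9969,0]);hy=np.array([-.9969,-.0785,0]);th=np.radians(42)
for x in(-.01,.005):
    c=np.array([.55,.3925,.054-(x-.005)*.9])+hx*x; u=hx*np.cos(th)-np.array([0,0,np.sin(th)]); n=hx*np.sin(th)+np.array([0,0,np.cos(th)])
    t=c+n*.01
    print(x,[proj('t18',q) for q in(t+.045*u,t-.045*u,t+.045*hy,t-.045*hy,c-n*.01-.041*u)])
E
```

```text
[ 0.4768 -0.4568  0.2008] 0.09302353494985567 32.5
-0.01 [array([112.2951, 180.1329]), array([132.2951, 173.9999]), array([123.094 , 195.4816]), array([121.0343, 158.919 ]), array([138.6586, 174.7968])]
0.005 [array([108.058 , 181.4317]), array([127.6436, 175.4256]), array([118.6312, 196.6548]), array([116.6228, 160.4634]), array([134.0036, 176.1948])]
```

View pics/t18z.png

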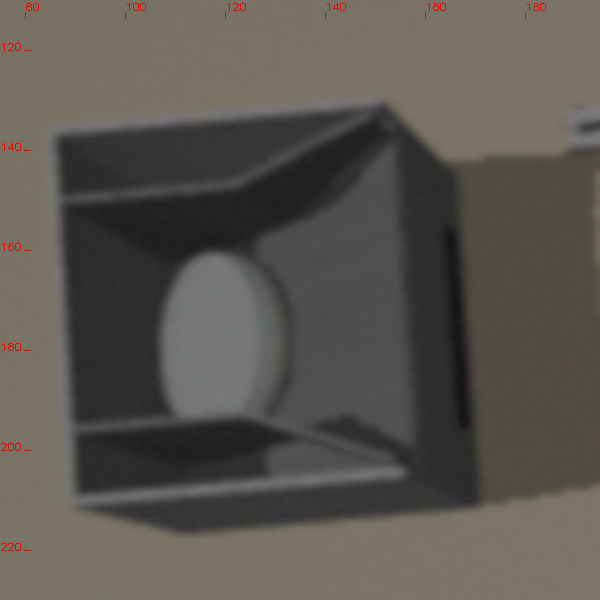

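View pics/s18z.png

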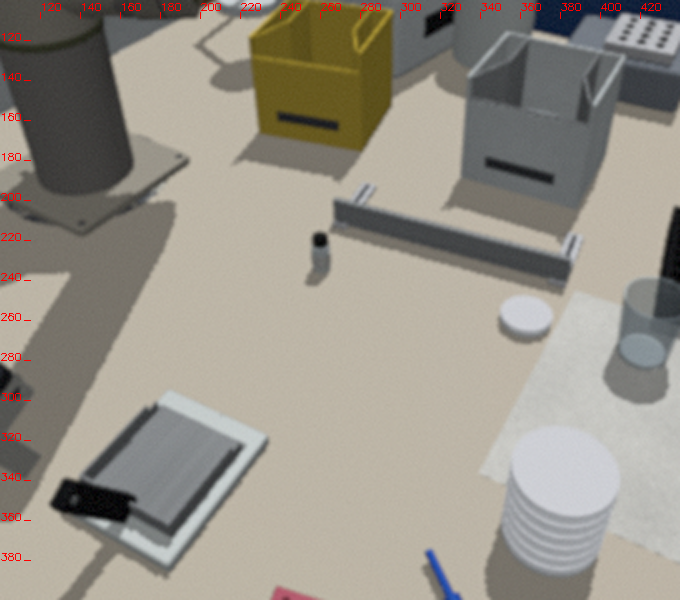

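View pics/w18.png

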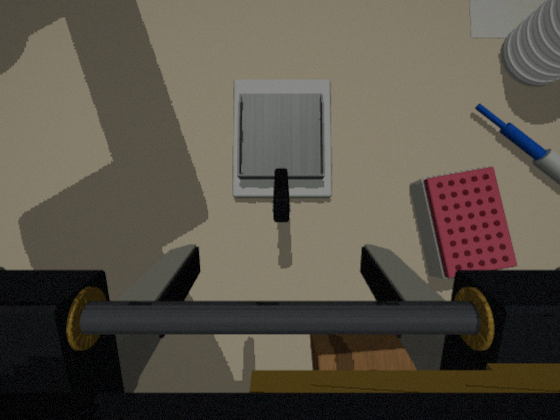

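```bash
python3 -c "
from station import *
print(observe()['time_s'],close_job())"
```

```text
the job is handed in; nothing more can be done
32.65 None
```

The dish is home in the grey hopper's pocket and the scoop is back on its stand. I handed the job in at 32.65 s; it reports no verdict.

**What I did**
- I gripped the scoop by its handle and pushed the dish along the bench to the fence.
- I ran the lip under it until it touched the fence; the wrist force at contact was about 5 N.
- I lifted the dish lying wholly on the pan, carried it to the hopper mouth, and tilted the scoop gradually so the dish slid down the ramp.
- I set the scoop on its stand, let go and backed off.

**Last checks**
- **Dish:** lid up in the pocket. In the top view its lid spans columns 106.5 to 127.5, against 108 to 127.6 predicted for fully home.
- **Scoop:** flat on its stand, with its centre within a few mm of the stand's middle.
- **Small dish and vial:** both stand where they were, judged by eye in the last scene view rather than measured.
- **Robot:** the gripper is open and clear of everything.
- **Not measured:** the dish's speed on the ramp and the peak contact forces between readings. No check failed or disagreed.

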